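Preset the batch counter of the fretsaw bench

TASK

Set the three wheels of the saw's batch preset bank to 5-2-4 from left to right as seen from the robot (so that green, red and yellow face straight up, matching the colour patch in front of each wheel, every wheel resting in its click), then push the green load button fully in and let it go. Turn the wheels gently, as they are easily forced, and do not press the load button before all three are right; leave the red stop button and the other things on the bench alone.

Things in the scene. Friction and masses are not known exactly. Their poses are not given: they have to be found in the camera images.
- bank: grey steel preset bank fixed to the bench, 130 (x) x 170 (y) x 58 mm high; dark apron on its -x (robot) side, to x = -110 mm, 30 mm high, with a patch of the wanted colour in front of each wheel. Origin: centre of underside; +x away from the robot, +y left, z up. Three wheels side by side stick out of its top at x = 0, y = +46, 0, -46 mm. Wheels and bank stand at most 20 N.
- bank_top (a point): point fixed to the bank over x = 0, y = 0, 94 mm above the bench: the HIGHEST possible level of the upper tooth tops at rest. Each wheel is clamped at its own height, 0 to 13 mm lower; this is not reported: find it by feel for every wheel, e.g. touch the upward flat lightly with the shut fingers. Pressed down, a wheel gives up to 2.5 mm on a cushion (3 N to start, 12 N at its stop).
- wheel_nominal (a point): point on the middle wheel's axis if clamped at its highest, 60 mm above the bench. Every wheel: axis along the bank's y, 24 mm wide, 74 mm across 8 round-topped teeth (6 mm thick, centre line at radius 34 mm). At rest two upper teeth stand at x = -13 and +13 mm, tops level, 20 mm free between them. Push a tooth sideways with the tip 3 to 5 mm below the tops: higher slips over, lower jams.
- digit_flats (a point): point 29 mm above wheel_nominal: centre of the upward flat, 5.4 mm below the tooth tops. The flat facing up is the digit shown: 0 black, 1 brown, 2 red, 3 orange, 4 yellow, 5 green, 6 blue, 7 violet. A spring detent (5 N at a tooth) holds each digit; pushed past half-way (tooth at the top, 13 mm of travel) it snaps on, before that back. A wheel may start balanced half-way.
- wheel_left (a joint): turn of the left (+y) selector wheel as seen from the robot, at y = +46 mm of the bank. Value = digit x 0.785 rad (pi/4), digits 0 to 7, stops just beyond 0 and 7. Upper teeth moved away from the robot (+x of the bank) raise it, towards the robot lower it.
- wheel_mid (a joint): turn of the middle selector wheel as seen from the robot, at y = 0 mm of the bank. Value = digit x 0.785 rad (pi/4), digits 0 to 7, stops just beyond 0 and 7. Upper teeth moved away from the robot (+x of the bank) raise it, towards the robot lower it.
- wheel_right (a joint): turn of the right (-y) selector wheel as seen from the robot, at y = -46 mm of the bank. Value = digit x 0.785 rad (pi/4), digits 0 to 7, stops just beyond 0 and 7. Upper teeth moved away from the robot (+x of the bank) raise it, towards the robot lower it.
- load (a joint): travel of the green load button: 0 out, 0.006 m fully in; springs back; about 5 N to push it fully in, with a rigid stop behind
- load_top (a point): centre of the top of the green load button (28 mm across, pushed straight down), on a grey box 90 x 90 x 45 mm; its top stands 67 mm above the bench. The green and red boxes stand either side of the bank and may have changed places.
- stop (a joint): travel of the red stop button: 0 out; leave alone
- stop_top (a point): centre of the top of the red stop button, on a yellow box of the same size; its top stands 67 mm above the bench; leave alone
- glue: white plastic glue bottle, 44 mm across, 130 mm tall, standing; bystander, leave alone; origin at the centre of its underside
- tape: roll of paper tape lying flat, 90 mm across, 24 mm high; bystander, leave alone; origin at the centre of its underside
- offcut: light wood offcut, 85 x 50 x 18 mm; bystander, leave alone; origin at the centre of its underside
- veneers: dark wood board, 160 x 100 x 12 mm; bystander, leave alone; origin at the centre of its underside
- brush: brush lying flat; bystander, leave alone; origin at the centre of its underside (axis of lying length x)
- jar: amber glass jar, 60 mm across, 70 mm tall; bystander, leave alone; origin at the centre of its underside
- cup: blue cup, 72 mm across, 85 mm tall; bystander, leave alone; origin at the centre of its underside
Not all that is in view belongs to the job. Leave any brown or turquoise look-alike of the part that bears load alone.

How it is judged:
On the way, in this order (a step that is already met when the one before it is completed fails the run):
1. all three wheels rest at 5-2-4 (value of joint wheel_left between 3.807 and 4.047 rad and value of joint wheel_mid between 1.4508 and 1.6908 rad and value of joint wheel_right between 3.0216 and 3.2616 rad), for 0.2 s.
2. the green load button is pushed fully in (value of joint load above 0.0045 m), for 0.05 s.
At the end, for the whole second after the job is handed in: the left, middle and right wheels rest within 0.12 rad of digits 5, 2 and 4 (3.927, 1.571 and 3.142 rad), and the load button has been pushed in by more than 4.5 mm after that and has come back out to less than 1.5 mm (all of step 1 and value of joint load below 0.0015 m and velocity of joint wheel_left between -0.1 and 0.1 rad/s and velocity of joint wheel_mid between -0.1 and 0.1 rad/s and velocity of joint wheel_right between -0.1 and 0.1 rad/s); the robot touches nothing.
It fails at once if a wheel or the bank is pushed with more than 20 N (contact force between any of the fingers, the arm and bank above 20 N).
It fails at once if the load button is pressed by more than 3 mm while a wheel is not at its digit (value of joint load above 0.003 m and not (value of joint wheel_left between 3.807 and 4.047 rad and value of joint wheel_mid between 1.4508 and 1.6908 rad and value of joint wheel_right between 3.0216 and 3.2616 rad)).
It fails at once if the red stop button is pressed by more than 2 mm (value of joint stop above 0.002 m).
It fails at once if a bystander is moved by more than 20 mm (distance of any of glue, tape, offcut, veneers, brush, jar, cup from where it was at the start of the episode above 0.02 m).
It also fails if it takes over 72 s, if anything falls off the work surface, if the arm or the gripper's body presses on something with over 40 N, if the wrist force passes 120 N, or if a joint passes its speed limit or range.

ROBOT

A 6-joint arm with a two-finger parallel gripper is mounted at the origin on the work surface. World frame = base frame: x ahead of the robot, y to its left, z up, the work surface at z = 0. Lengths are in m, angles in rad, forces in N, time in s.
With the tool pointing down it reaches from about 0.3 to 0.775 m from the base axis. Payload 14.6 kg.
Tool frame: the origin (TCP) lies at the very end of the fingers, on their centre line; the grasp point (between the pads) lies 19 mm behind it; z points along the fingers, y is the line along which they close (so a half turn about z gives the same grasp; the last joint's range is limited). The gripper opens to 94 mm and grips with 3 to 60 N. Pads are 16 mm wide; open, the fingers measure 119 mm over their backs; the gripper's body (75 mm by 177 mm) begins 78 mm behind the grasp point.
Start: joints at [1.065, 0.3, 1.521, -0, 1.321, -0.067], TCP at [0.234, 0.498, 0.205] pointing down, gripper open.
Joint ranges: [-3.03, 3.03], [-0.79, 2.21], [0.23, 2.52], [-1.04, 4.18], [0, 3.07], [-2.55, 2.55]. Speed limits (rad/s): [2.22, 2.22, 2.57, 3.14, 3.14, 3.14].

INTERFACE

Orientations are given as [roll, pitch, yaw] about the fixed x, y, z axes, in that order (R = Rz(yaw) Ry(pitch) Rx(roll)).
In Python, from station import ctrl gives the robot as it stands.
- The arm moves only by the tool move_arm, never from a script. Its argument "increments" is a list of rows, each a list of 7 numbers: the opening, from 0 (shut) to 1 (fully open), then the shift along the tool's x, y, z in units of 50 mm (1.0 is 50 mm), then the turn, a rotation vector about the tool's x, y, z in rad. In form: [[claw, tx, ty, tz, rx, ry, rz], ...]. A call has 1 to 20 rows; each row shifts and turns the commanded pose from where the row before left it, along the tool's axes as they then stand; what a row does not reach is not made up. A row lasts 1/10 s, in which the tool goes at most 50 mm and 8.59 degrees, less where a joint would pass 70% of its speed; a pose out of reach is approached as far as the arm can. A call is refused whole if a number of a shift passes 1 or a number of a turn 0.15, either way. A call with a gripper value outside its range is refused whole. The fingers move at their own pace and stop on an object; "force" is the grip in N (left out, the last holds). Time passes only in rows, so rows that do not move let the fingers close. It gives the time, the measured TCP pose, the force, the opening and the grip force at its end, in the units of the state.
- ctrl.get_obs(): the state, without advancing time (a new reading comes with each control period).
- ctrl.camera(name): name is "scene" or "top" or "wrist"; returns a dict with "color" (400x640x3 uint8, blue, green, red), "K" (3x3 intrinsics, pixels), "pose" (4x4, takes a point from camera to world coordinates); the wrist camera has in their place "tool_from_camera" (4x4, takes a point from camera to tool coordinates, whose origin is the TCP and whose axes are the flange's). Camera axes: x right, y down, z forward; pixel columns grow to the right and rows downward; lengths in m; the calibration is good to about 2 mm. The wrist camera is an equidistant fisheye: a pixel r from the principal point sees the ray r / f radians off the axis. A picture is of the moment at which its call begins: read the wrist's pose just before it. There is no depth.
- ctrl.hand_in(): hands the job in; it is judged then, once.
Trained networks look in a picture, given as the dict that the camera call returned (one of the last four; its "shot" number tells which), for a name from the list of things; names that differ only in an ending like _2 or _b are one class to them, and where a whole thing is asked for, a point or a joint stands for the part that bears it (a point fixed in the world has none). Each returns a list of dicts, best first, with "conf" (0 to 1); they miss things now and then, are a little off and sometimes report something else, mostly with a low value. They report only what shows in the picture. A call takes as long as a camera call. They do not tell look-alikes from the thing itself.
- ctrl.cut_out(name, picture): "mask" (400x640 bool, what is visible of it) and "centre" ([row, column] in pixels, amid what is visible of it).
The state is a dict: "time_s": time; "qpos": joint angles; "joint_vel": joint speeds; "tau": joint torques, N m; "ee_pos": TCP position; "eef_rot": TCP orientation; "force": force on the tool from outside, world axes, zero at the start; "moment": the same for the moment, N m; "grip_width": finger opening in m; "grip_force": force on a finger pad.
Only numpy, scipy, OpenCV 4.12 (cv2) and the standard library are available. Lean on these libraries where they do the work, as an engineer would, in place of code of your own. Each camera call takes 0.05 s, during which the arm holds its last target. There are 200 camera calls.

## Working session

There is one attempt and no reset: what is moved stays moved. The work goes in short steps, Python scripts to look and compute and a tool call to move; the robot and the scene stay as the last step left them, time stands still between calls to the robot, and variables do not carry over. Pictures are saved under pics/ and viewed, at most 10 in all, crops included, and the job is handed in when it is done.

Besides the shell and the picture viewer there is one more tool, called after "Call:" as name(argument=value, ...) on one line, values as JSON. move_arm: Moves the arm, as the interface text tells. Its arguments: {"type":"object","properties":{"increments":{"type":"array","items":{"type":"array","items":{"type":"number"}}},"force":{"type":"number"}},"required":["increments"]}

```bash
mkdir -p pics; ls; cat > h.py <<'E'
from station import ctrl
import numpy as np, cv2
from scipy.spatial.transform import Rotation as R
def proj(c,p):
    T=np.linalg.inv(c["pose"]);q=T[:3,:3]@np.array(p)+T[:3,3];q=c["K"]@q;return q[:2]/q[2]
def ray(c,px,z):
    d=c["pose"][:3,:3]@np.linalg.inv(c["K"])@np.array([px[0],px[1],1.]);o=c["pose"][:3,3]
    return o+d*(z-o[2])/d[2]
E
python3 - <<'E'
from h import *
o=ctrl.get_obs();print(o["time_s"],o["ee_pos"],o["eef_rot"],o["force"])
for n in ["scene","top"]:
    c=ctrl.camera(n);cv2.imwrite(f"pics/{n}0.png",c["color"]);print(n,c["pose"][:3,3].round(3))
    for k,z in [("bank",.05),("load_top",.067),("stop_top",.067),("wheel_left",.09),("wheel_mid",.09),("glue",.06)]:
        for d in ctrl.cut_out(k,c)[:2]:
            r,cc=d["centre"];print(k,round(d["conf"],2),(int(r),int(cc)),ray(c,(cc,r),z).round(3))
E
```

```text
pics
0.0 [0.23353856 0.49766542 0.20490038] [-3.14046269e+00 -9.43815673e-05  2.70276546e+00] [-0.83974704 -1.08777345  0.89720382]
scene [ 1.574 -0.416  1.124]
bank 0.59 (237, 288) [ 0.543 -0.057  0.05 ]
wheel_left 0.69 (233, 300) [ 0.578 -0.023  0.09 ]
wheel_left 0.26 (233, 289) [ 0.561 -0.057  0.09 ]
wheel_mid 0.35 (237, 369) [0.705 0.189 0.09 ]
glue 0.68 (236, 371) [0.68  0.214 0.06 ]
top [0.387 0.112 1.393]
bank 0.89 (190, 373) [ 0.506 -0.04   0.05 ]
load_top 0.59 (233, 221) [0.376 0.457 0.067]
load_top 0.45 (275, 253) [0.241 0.355 0.067]
wheel_left 0.72 (183, 363) [ 0.524 -0.005  0.09 ]
wheel_mid 0.59 (185, 376) [ 0.517 -0.045  0.09 ]
glue 0.56 (141, 294) [0.674 0.213 0.06 ]
```

```bash
python3 - <<'E'
import cv2
a=cv2.imread("pics/top0.png")
cv2.imwrite("pics/top0c.png",cv2.resize(a[80:330,180:500],None,fx=2.4,fy=2.4,interpolation=cv2.INTER_CUBIC)[:600,:800])
E
```

```text
(no output)
```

View pics/top0c.png

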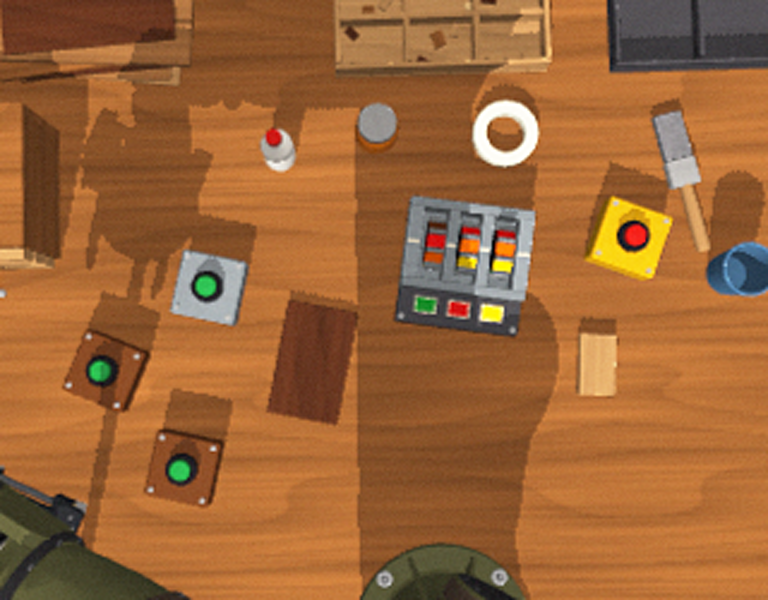

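View pics/scene0.png

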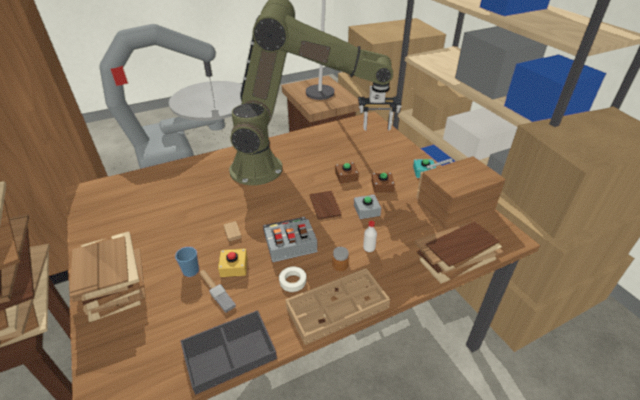

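The bank shows at crop (467,265), yawed a few degrees clockwise. The grey load box is at (206,286), and the two brown boxes at (105,370) and (183,468) are decoys. The yellow stop box is on the right at (635,236). I need a close look to read the digits.

```bash
python3 - <<'E'
from h import *
c=ctrl.camera("top")
f=lambda u,v,z:ray(c,(180+(u-.7)/2.4,80+(v-.7)/2.4),z).round(4)
P=[f(410,197,.058),f(535,210,.058),f(526,299,.058)]
for p in P:print(p)
print("mid back edge",(P[0]+P[1])/2)
for u in [(397,320),(517,335)]:print("apron",f(*u,.03))
for u in [(424,304),(458,310),(491,314)]:print("patch",f(*u,.03))
print("load",f(206,286,.067),"stop",f(635,236,.067))
E
```

```text
[0.6012 0.0318 0.058 ]
[ 0.5786 -0.137   0.058 ]
[ 0.458  -0.1206  0.058 ]
mid back edge [ 0.5899 -0.0526  0.058 ]
apron [0.4349 0.0529 0.03  ]
apron [ 0.4102 -0.1114  0.03  ]
patch [0.4561 0.015  0.03  ]
patch [ 0.4466 -0.0316  0.03  ]
patch [ 0.44   -0.0767  0.03  ]
load [0.486  0.3116 0.067 ] stop [ 0.5385 -0.2674  0.067 ]
```

Call:
move_arm(increments=[[0,0,0,0,0,0,-0.11],[0,0,0,0,0,0,-0.11],[0,0,0,0,0,0,-0.115],[0,0,0,0,0,0,0]], force=10)

```text
time_s: 1.15
ee_pos: [0.2337, 0.4979, 0.2054]
eef_rot: [3.142, -0.0, 3.04]
force: [-0.1, 0.1, -0.5]
grip_width: 0.0653
grip_force: 0.0
```

Call:
move_arm(increments=[[0,0,0,0,0,0,0.043],[0,-0.3,-0.4,-0.1,0,0,0],[0,-0.5,-0.7,-0.1,0,0,0],[0,-0.5,-0.7,-0.1,0,0,0],[0,-0.5,-0.7,0,0,0,0],[0,-0.5,-0.7,0,0,0,0],[0,-0.5,-0.7,0,0,0,0],[0,-0.5,-0.7,0,0,0,0],[0,-0.5,-0.7,0,0,0,0],[0,-0.5,-0.7,0,0,0,0],[0,-0.5,-0.7,0,0,0,0],[0,-0.5,-0.7,0,0,0,0],[0,-0.5,-0.7,0,0,0,0],[0,-0.5,-0.6,0,0,0,0],[0,-0.5,-0.5,0,0,0,0],[0,-0.3,-0.3,0,0,0,0],[0,-0.2,-0.2,0,0,0,0],[0,0,0,0,0,0,0],[0,0,0,0,0,0,0]])

```text
time_s: 3.05
ee_pos: [0.5235, -0.0347, 0.2204]
eef_rot: [3.141, -0.0, 2.994]
force: [0.6, -0.3, -0.8]
grip_width: 0.0004
grip_force: 0.0
```

```bash
python3 - <<'E'
from h import *
o=ctrl.get_obs();c=ctrl.camera("wrist");print(o["time_s"],o["ee_pos"],o["eef_rot"],o["force"],o["grip_width"]);print(c["K"],c["tool_from_camera"].round(4))
np.savez("w1.npz",img=c["color"],K=c["K"],T=c["tool_from_camera"],p=o["ee_pos"],r=o["eef_rot"])
cv2.imwrite("pics/w1.png",c["color"])
E
```

```text
3.05 [ 0.52347714 -0.03467894  0.22039258] [ 3.14143134e+00 -2.64903336e-04  2.99384749e+00] [ 0.60889356 -0.25172898 -0.81828677] 0.0004231073314671643
[[309.70691629   0.         320.54360159]
 [  0.         309.70691629 202.42890331]
 [  0.           0.           1.        ]] [[-1.100e-03 -9.605e-01 -2.784e-01  8.140e-02]
 [ 1.000e+00 -9.000e-04 -9.000e-04  5.000e-04]
 [ 6.000e-04 -2.784e-01  9.605e-01 -1.790e-01]
 [ 0.000e+00  0.000e+00  0.000e+00  1.000e+00]]
```

View pics/w1.png

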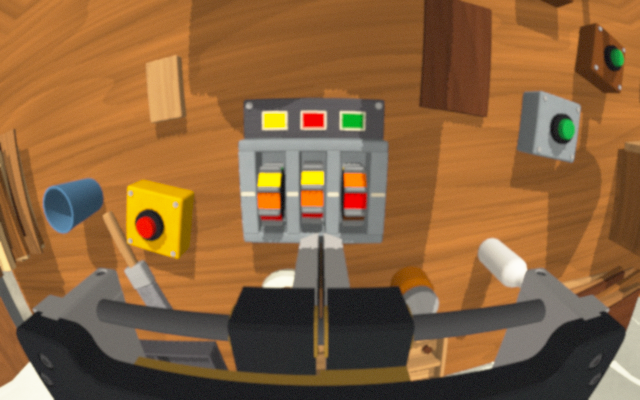

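```bash
cat >> h.py <<'E'
def wproj(P,ee,rot,K,T):
    Rw=R.from_euler("xyz",rot).as_matrix()
    q=(np.atleast_2d(P)-ee)@Rw          # tool
    q=(q-T[:3,3])@T[:3,:3]              # cam
    th=np.arctan2(np.hypot(q[:,0],q[:,1]),q[:,2]);ph=np.arctan2(q[:,1],q[:,0])
    return np.c_[K[0,2]+K[0,0]*th*np.cos(ph),K[1,2]+K[1,1]*th*np.sin(ph)]
def bank(b,P):
    x,y,t=b;P=np.atleast_2d(np.array(P,float));c,s=np.cos(t),np.sin(t)
    return np.c_[x+c*P[:,0]-s*P[:,1],y+s*P[:,0]+c*P[:,1],P[:,2]]
E
python3 - <<'E'
from h import *
from scipy.optimize import least_squares
d=np.load("w1.npz");a=(d["p"],d["r"],d["K"],d["T"])
B=np.array([[-.065,-.085,.058],[-.065,.085,.058],[.065,-.085,.058],[.065,.085,.058],[-.11,-.085,.03],[-.11,.085,.03]])
px=np.array([[240,141],[387,141],[243,242],[383,241],[243.5,100],[385,99]])
f=lambda b:(wproj(bank(b,B),*a)-px).ravel()
s=least_squares(f,[.527,-.044,-.145],loss="soft_l1");print(s.x.round(4),s.fun.round(1));np.save("bank.npy",s.x)
im=d["img"][130:260,230:400].copy();k=4;im=cv2.resize(im,None,fx=k,fy=k,interpolation=cv2.INTER_CUBIC)
for y in (.046,0,-.046):
  for x in(-.013,.013):
    for u in wproj(bank(s.x,[[x,y-.012,.088],[x,y+.012,.088]]),*a): cv2.circle(im,(int((u[0]-230)*k),int((u[1]-130)*k)),3,(255,0,255),1)
u=wproj(bank(s.x,[[0,-.08,.058],[0,.08,.058]]),*a)
for q in u: cv2.circle(im,(int((q[0]-230)*k),int((q[1]-130)*k)),3,(255,0,0),1)
cv2.imwrite("pics/w1c.png",im)
E
```

```text
[ 0.5301 -0.0443 -0.1537] [-2.6 -2.6  2.2 -2.4  1.1  3.4 -0.3  5.3 -0.8 -0.3  0.2  0.7]
```

View pics/w1c.png

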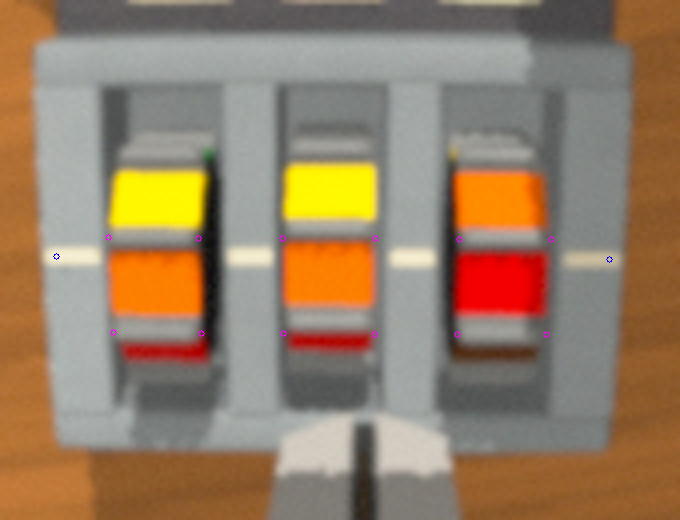

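Left to right, the wheels show red (2), orange (3) and orange (3). So the left wheel needs +3, the middle -1 and the right +1. I'm moving over the right wheel's near tooth to feel its height.

Call:
move_arm(increments=[[0,0.08,-0.3,0.3,0,0,0.006],[0,0.08,-0.4,0.5,0,0,0],[0,0,-0.39,0.6,0,0,0],[0,0,0,0.6,0,0,0],[0,0,0,0.3,0,0,0],[0,0,0,0.15,0,0,0],[0,0,0,0.02,0,0,0],[0,0,0,0,0,0,0],[0,0,0,0,0,0,0]])

```text
time_s: 4.0
ee_pos: [0.5081, -0.0878, 0.098]
eef_rot: [-3.141, 0.002, 2.989]
force: [0.2, 0.2, -0.5]
grip_width: 0.0004
grip_force: 0.0
```

```bash
cat > st.py <<'E'
from h import *
b=np.load("bank.npy");o=ctrl.get_obs();p=o["ee_pos"];c,s=np.cos(b[2]),np.sin(b[2])
d=p[:2]-b[:2];print("bank xyz mm",(1e3*np.array([c*d[0]+s*d[1],-s*d[0]+c*d[1],p[2]])).round(1),"t",o["time_s"],"F",o["force"].round(2),"yaw",o["eef_rot"].round(3))
E
python3 st.py
```

```text
bank xyz mm [-15.  -46.4  98. ] t 4.0 F [ 0.2   0.24 -0.51] yaw [-3.141e+00  2.000e-03  2.989e+00]
```

Call:
move_arm(increments=[[0,0,0,0.06,0,0,0],[0,0,0,0.06,0,0,0],[0,0,0,0,0,0,0]])

```text
time_s: 4.3
ee_pos: [0.5079, -0.088, 0.0911]
eef_rot: [-3.142, 0.001, 2.989]
force: [0.4, 0.9, 5.2]
grip_width: 0.0008
grip_force: 2.9
```

Call:
move_arm(increments=[[0,0,0,-0.12,0,0,0],[0,0.16,0,0,0,0,0],[0,0.16,0,0,0,0,0],[0,0,0,0,0,0,0],[0,0,0,0.1,0,0,0],[0,0,0,0.08,0,0,0],[0,0,0,0,0,0,0],[0,-0.04,0,0,0,0,0],[0,-0.04,0,0,0,0,0],[0,-0.04,0,0,0,0,0],[0,-0.04,0,0,0,0,0],[0,-0.04,0,0,0,0,0],[0,0,0,0,0,0,0]])

```text
time_s: 5.6
ee_pos: [0.5016, -0.0871, 0.088]
eef_rot: [3.142, -0.001, 2.989]
force: [-3.8, 0.6, 3.5]
grip_width: 0.0002
grip_force: 2.1
```

```bash
python3 st.py
```

```text
bank xyz mm [-21.6 -46.7  88. ] t 5.6 F [-3.77  0.61  3.48] yaw [ 3.142e+00 -1.000e-03  2.989e+00]
```

Call:
move_arm(increments=[[0,-0.04,0,0,0,0,0],[0,-0.04,0,0,0,0,0],[0,-0.04,0,0,0,0,0],[0,-0.04,0,0,0,0,0],[0,0,0,0,0,0,0]])

```text
time_s: 6.1
ee_pos: [0.5101, -0.0884, 0.088]
eef_rot: [-3.142, 0.001, 2.989]
force: [-0.7, 0.2, 0.4]
grip_width: 0.0008
grip_force: 0.0
```

```bash
python3 st.py
```

```text
bank xyz mm [-13.  -46.6  88. ] t 6.1 F [-0.68  0.24  0.37] yaw [-3.142e+00  1.000e-03  2.989e+00]
```

Call:
move_arm(increments=[[0,-0.04,0,0,0,0,0],[0,-0.04,0,0,0,0,0],[0,-0.04,0,0,0,0,0],[0,-0.04,0,0,0,0,0],[0,-0.04,0,0,0,0,0],[0,-0.04,0,0,0,0,0],[0,-0.04,0,0,0,0,0],[0,0,0,0,0,0,0],[0,0,0,0,0,0,0]])

```text
time_s: 7.0
ee_pos: [0.5231, -0.0903, 0.0876]
eef_rot: [3.142, -0.001, 2.989]
force: [-2.3, 0.5, -0.4]
grip_width: 0.0004
grip_force: 0.8
```

```bash
python3 st.py
```

```text
bank xyz mm [  0.1 -46.6  87.6] t 7.0 F [-2.29  0.49 -0.37] yaw [ 3.142e+00 -1.000e-03  2.989e+00]
```

Call:
move_arm(increments=[[0,0.02,0,-0.1,0,0,0],[0,0,0,-0.5,0,0,0],[0,0,0,-0.5,0,0,0],[0,-0.15,0.46,-0.2,0,0,0],[0,-0.15,0.46,0,0,0,0],[0,0,0,0,0,0,0],[0,0,0,0,0,0,0]])

```text
time_s: 7.7
ee_pos: [0.5441, -0.047, 0.1529]
eef_rot: [-3.141, -0.0, 2.99]
force: [0.6, 0.3, -0.3]
grip_width: 0.0002
grip_force: 0.0
```

```bash
python3 st.py; python3 - <<'E'
from h import *
c=ctrl.camera("wrist")["color"]
cv2.imwrite("pics/w2.png",cv2.resize(c[100:260,200:440],None,fx=2.5,fy=2.5))
E
```

```text
bank xyz mm [ 14.3  -0.6 152.9] t 7.7 F [ 0.58  0.3  -0.34] yaw [-3.141 -0.     2.99 ]
```

View pics/w2.png

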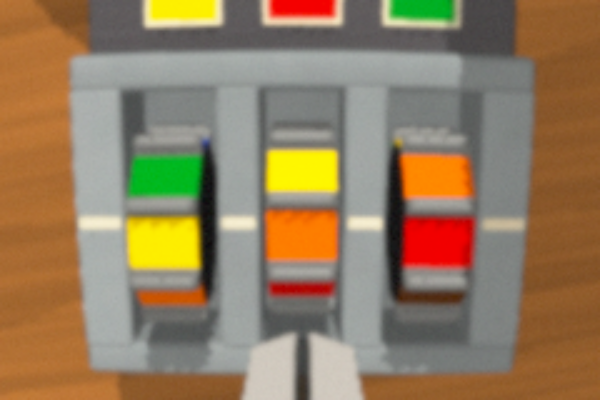

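The right wheel (image left) now shows yellow (4) at (163,242). The middle is still orange and the left red. Next I'll feel the middle wheel.

Call:
move_arm(increments=[[0,0,0,0.3,0,0,0],[0,0,0,0.5,0,0,0],[0,0,0,0.3,0,0,0],[0,0,0,0.05,0,0,0],[0,0,0,0.05,0,0,0],[0,0,0,0,0,0,0]])

```text
time_s: 8.35
ee_pos: [0.5445, -0.0474, 0.0935]
eef_rot: [-3.142, 0.001, 2.988]
force: [-0.6, 0.3, -0.4]
grip_width: 0.0003
grip_force: 0.0
```

Call:
move_arm(increments=[[0,0,0,0.025,0,0,0],[0,0,0,0.025,0,0,0],[0,0,0,0,0,0,0]])

```text
time_s: 8.65
ee_pos: [0.5444, -0.0471, 0.0906]
eef_rot: [-3.142, 0.0, 2.989]
force: [-0.1, 0.1, -0.8]
grip_width: 0.0008
grip_force: 0.0
```

Call:
move_arm(increments=[[0,0,0,0.025,0,0,0],[0,0,0,0.025,0,0,0],[0,0,0,0,0,0,0]])

```text
time_s: 8.95
ee_pos: [0.5442, -0.0471, 0.0877]
eef_rot: [3.142, -0.0, 2.989]
force: [0.1, 0.1, 0.3]
grip_width: 0.0003
grip_force: 0.0
```

Call:
move_arm(increments=[[0,0,0,0.02,0,0,0],[0,0,0,0.02,0,0,0],[0,0,0,0,0,0,0]])

```text
time_s: 9.25
ee_pos: [0.5443, -0.0471, 0.0858]
eef_rot: [-3.142, -0.0, 2.989]
force: [0.4, 0.5, 0.1]
grip_width: 0.0005
grip_force: 0.0
```

Call:
move_arm(increments=[[0,0,0,0.025,0,0,0],[0,0,0,0.025,0,0,0],[0,0,0,0,0,0,0]])

```text
time_s: 9.55
ee_pos: [0.5443, -0.0471, 0.0833]
eef_rot: [-3.142, -0.0, 2.989]
force: [0.2, -0.4, -0.3]
grip_width: 0.0004
grip_force: 0.0
```

Call:
move_arm(increments=[[0,0,0,0.025,0,0,0],[0,0,0,0.025,0,0,0],[0,0,0,0,0,0,0]])

```text
time_s: 9.85
ee_pos: [0.5446, -0.0471, 0.0812]
eef_rot: [3.142, 0.001, 2.989]
force: [-0.1, 0.5, 4.8]
grip_width: 0.0006
grip_force: 2.3
```

Call:
move_arm(increments=[[0,0,0,-0.12,0,0,0],[0,-0.17,0,0,0,0,0],[0,-0.17,0,0,0,0,0],[0,0,0,0,0,0,0],[0,0,0,0.1,0,0,0],[0,0,0,0.08,0,0,0],[0,0,0,0,0,0,0],[0,0.04,0,0,0,0,0],[0,0.04,0,0,0,0,0],[0,0.04,0,0,0,0,0],[0,0.04,0,0,0,0,0],[0,0.04,0,0,0,0,0],[0,0,0,0,0,0,0]])

```text
time_s: 11.15
ee_pos: [0.5521, -0.0483, 0.0789]
eef_rot: [-3.142, 0.003, 2.989]
force: [4.9, -0.6, 2.3]
grip_width: 0.0004
grip_force: 2.5
```

```bash
python3 st.py
```

```text
bank xyz mm [22.4 -0.6 78.9] t 11.15 F [ 4.9  -0.61  2.33] yaw [-3.142e+00  3.000e-03  2.989e+00]
```

Call:
move_arm(increments=[[0,0.04,0,0.01,0,0,0],[0,0.04,0,0.01,0,0,0],[0,0.04,0,0,0,0,0],[0,0.04,0,0,0,0,0],[0,0.04,0,0,0,0,0],[0,0.04,0,0,0,0,0],[0,0.04,0,0,0,0,0],[0,0.04,0,0,0,0,0],[0,0.04,0,0,0,0,0],[0,0.04,0,0,0,0,0],[0,0.02,0,0,0,0,0],[0,0,0,0,0,0,0],[0,0,0,0,0,0,0]])

```text
time_s: 12.45
ee_pos: [0.5304, -0.0449, 0.0769]
eef_rot: [-3.142, -0.0, 2.989]
force: [-1.7, 0.2, 0.8]
grip_width: 0.0008
grip_force: 1.4
```

```bash
python3 st.py
```

```text
bank xyz mm [ 0.4 -0.6 76.9] t 12.45 F [-1.68  0.2   0.77] yaw [-3.142 -0.     2.989]
```

Call:
move_arm(increments=[[0,0.02,0,-0.1,0,0,0],[0,0,0,-0.5,0,0,0],[0,0,0,-0.5,0,0,0],[0,0.15,0.46,-0.4,0,0,0],[0,0.14,0.47,0,0,0,0],[0,0,0,0,0,0,0],[0,0,0,0,0,0,0]])

```text
time_s: 13.15
ee_pos: [0.5224, 0.0034, 0.1521]
eef_rot: [-3.141, 0.001, 2.99]
force: [0.8, 0.2, -0.3]
grip_width: 0.0004
grip_force: 0.0
```

```bash
python3 st.py; python3 - <<'E'
from h import *
c=ctrl.camera("wrist")["color"]
cv2.imwrite("pics/w3.png",cv2.resize(c[100:260,160:440],None,fx=2.5,fy=2.5))
E
```

```text
bank xyz mm [-14.9  45.9 152.1] t 13.15 F [ 0.79  0.21 -0.28] yaw [-3.141e+00  1.000e-03  2.990e+00]
```

View pics/w3.png

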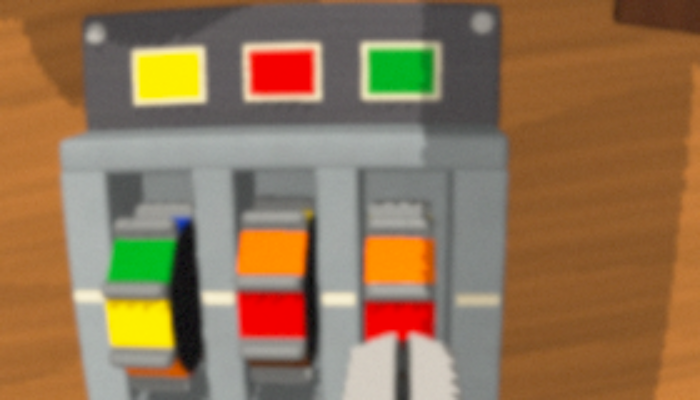

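The middle wheel now shows red (2) at (272,315) and the right shows yellow. The left still shows red. I'll feel the left wheel next.

Call:
move_arm(increments=[[0,0,0,0.3,0,0,0],[0,0,0,0.5,0,0,0],[0,0,0,0.3,0,0,0],[0,0,0,0.04,0,0,0],[0,0,0,0.04,0,0,0],[0,0,0,0,0,0,0]])

```text
time_s: 13.8
ee_pos: [0.5226, 0.0031, 0.0935]
eef_rot: [3.142, 0.001, 2.988]
force: [-1.1, 0.1, -0.1]
grip_width: 0.0007
grip_force: 0.0
```

Call:
move_arm(increments=[[0,0,0,0.025,0,0,0],[0,0,0,0.025,0,0,0],[0,0,0,0,0,0,0]])

```text
time_s: 14.1
ee_pos: [0.5225, 0.0033, 0.0908]
eef_rot: [3.142, 0.001, 2.989]
force: [-0.5, -0.1, 3.3]
grip_width: 0.0002
grip_force: 1.6
```

Call:
move_arm(increments=[[0,0,0,-0.12,0,0,0],[0,0.16,0,0,0,0,0],[0,0.16,0,0,0,0,0],[0,0,0,0,0,0,0],[0,0,0,0.1,0,0,0],[0,0,0,0.09,0,0,0],[0,0,0,0,0,0,0],[0,-0.048,0,0,0,0,0],[0,-0.048,0,0,0,0,0],[0,-0.048,0,0,0,0,0],[0,-0.048,0,0,0,0,0],[0,-0.048,0,0,0,0,0],[0,-0.048,0,0,0,0,0],[0,-0.048,0,0,0,0,0],[0,-0.048,0,0,0,0,0],[0,-0.048,0,0,0,0,0],[0,-0.048,0,0,0,0,0],[0,-0.048,0,0,0,0,0],[0,-0.048,0,0,0,0,0],[0,-0.02,0,0,0,0,0]])

```text
time_s: 16.1
ee_pos: [0.536, 0.0012, 0.0868]
eef_rot: [-3.142, -0.0, 2.989]
force: [0.5, -0.3, -0.6]
grip_width: 0.0008
grip_force: 0.1
```

```bash
python3 st.py
```

```text
bank xyz mm [-1.1 45.9 86.8] t 16.1 F [ 0.5  -0.31 -0.62] yaw [-3.142 -0.     2.989]
```

Call:
move_arm(increments=[[0,0,0,-0.1,0,0,0],[0,0,0,-0.1,0,0,0],[0,0.2,0,0,0,0,0],[0,0.2,0,0,0,0,0],[0,0.2,0,0,0,0,0],[0,0,0,0,0,0,0],[0,0,0,0.1,0,0,0],[0,0,0,0.1,0,0,0],[0,-0.05,0,0,0,0,0],[0,-0.05,0,0,0,0,0],[0,-0.05,0,0,0,0,0],[0,-0.05,0,0,0,0,0],[0,-0.05,0,0,0,0,0],[0,-0.05,0,0,0,0,0],[0,-0.05,0,0,0,0,0],[0,-0.05,0,0,0,0,0],[0,-0.05,0,0,0,0,0],[0,-0.05,0,0,0,0,0],[0,-0.05,0,0,0,0,0],[0,-0.05,0,0,0,0,0]])

```text
time_s: 18.1
ee_pos: [0.5363, 0.0012, 0.0871]
eef_rot: [3.142, 0.001, 2.989]
force: [-0.2, -0.6, -0.3]
grip_width: 0.0004
grip_force: 0.0
```

```bash
python3 st.py
```

```text
bank xyz mm [-0.8 45.9 87.1] t 18.1 F [-0.18 -0.65 -0.3 ] yaw [3.142e+00 1.000e-03 2.989e+00]
```

Call:
move_arm(increments=[[0,0,0,-0.1,0,0,0],[0,0,0,-0.1,0,0,0],[0,0.2,0,0,0,0,0],[0,0.2,0,0,0,0,0],[0,0.2,0,0,0,0,0],[0,0,0,0,0,0,0],[0,0,0,0.1,0,0,0],[0,0,0,0.1,0,0,0],[0,-0.05,0,0,0,0,0],[0,-0.05,0,0,0,0,0],[0,-0.05,0,0,0,0,0],[0,-0.05,0,0,0,0,0],[0,-0.05,0,0,0,0,0],[0,-0.05,0,0,0,0,0],[0,-0.05,0,0,0,0,0],[0,-0.05,0,0,0,0,0],[0,-0.05,0,0,0,0,0],[0,-0.05,0,0,0,0,0],[0,-0.05,0,0,0,0,0],[0,-0.05,0,0,0,0,0]])

```text
time_s: 20.1
ee_pos: [0.5363, 0.0012, 0.0871]
eef_rot: [3.142, 0.001, 2.989]
force: [0.3, -0.2, 0.4]
grip_width: 0.0003
grip_force: 0.0
```

Call:
move_arm(increments=[[0,0,0,0,0,0,0],[0,0,0,-0.1,0,0,0],[0,0,0,-0.5,0,0,0],[0,0,0,-0.8,0,0,0],[0,0,0,-0.8,0,0,0],[0,-0.3,0,-0.4,0,0,0],[0,-0.3,0,0,0,0,0],[0,0,0,0,0,0,0],[0,0,0,0,0,0,0]])

```text
time_s: 21.0
ee_pos: [0.5648, -0.0032, 0.2162]
eef_rot: [-3.141, -0.002, 2.989]
force: [-0.4, -0.4, -1.2]
grip_width: 0.0005
grip_force: 0.0
```

```bash
python3 st.py; python3 - <<'E'
from h import *
o=ctrl.get_obs();c=ctrl.camera("wrist");im=c["color"]
for k in ctrl.cut_out("load_top",c):print(round(k["conf"],2),[int(v) for v in k["centre"]])
x=np.array([.486,.3116,.067]);print("pred load",wproj(x,o["ee_pos"],o["eef_rot"],c["K"],c["tool_from_camera"]))
np.savez("w4.npz",img=im,K=c["K"],T=c["tool_from_camera"],p=o["ee_pos"],r=o["eef_rot"])
cv2.imwrite("pics/w4.png",cv2.resize(im[60:270,220:],None,fx=1.9,fy=1.9))
E
```

```text
bank xyz mm [ 28.   45.9 216.2] t 21.0 F [-0.38 -0.39 -1.21] yaw [-3.141e+00 -2.000e-03  2.989e+00]
0.69 [99, 551]
0.67 [27, 602]
pred load [[553.47909999  97.94364991]]
```

View pics/w4.png

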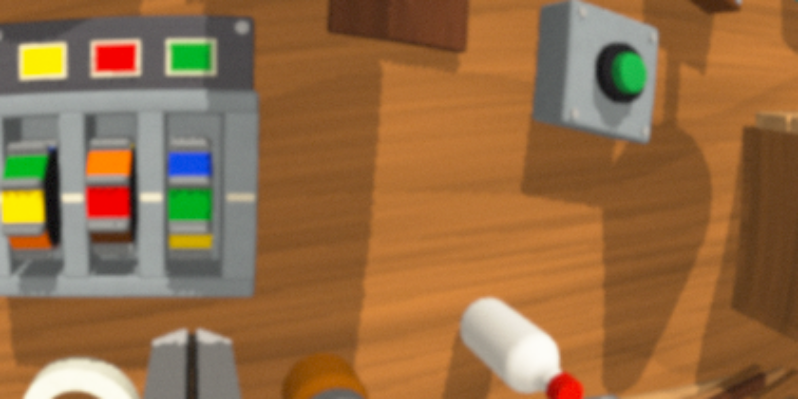

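The wheels show green-red-yellow (5-2-4), each flat between its tick marks. The grey load box is at (625,70), and the network's position agrees with my estimate within 2 px. I'm moving above the button.

Call:
move_arm(increments=[[0,0.14,0.33,0,0,0,0],[0,0.28,0.66,0,0,0,0],[0,0.28,0.66,0,0,0,0],[0,0.28,0.66,0,0,0,0],[0,0.28,0.66,0,0,0,0],[0,0.28,0.66,0,0,0,0],[0,0.28,0.66,0,0,0,0],[0,0.28,0.66,0,0,0,0],[0,0.28,0.66,0,0,0,0],[0,0.14,0.35,0,0,0,0],[0,0,0,0.5,0,0,0],[0,0,0,0.8,0,0,0],[0,0,0,0.7,0,0,0],[0,0,0,0.4,0,0,0],[0,0,0,0.2,0,0,0],[0,0,0,0,0,0,0],[0,0,0,0,0,0,0]])

```text
time_s: 22.8
ee_pos: [0.4867, 0.3106, 0.0881]
eef_rot: [3.141, 0.001, 2.989]
force: [-0.5, 0.4, -0.5]
grip_width: 0.0004
grip_force: 0.0
```

```bash
python3 st.py; python3 - <<'E'
from h import *
o=ctrl.get_obs();c=ctrl.camera("wrist");im=c["color"]
print(o["ee_pos"],"pred",wproj(np.array([[.486,.3116,.067],o["ee_pos"]]),o["ee_pos"],o["eef_rot"],c["K"],c["tool_from_camera"]))
for k in ctrl.cut_out("load_top",c):print(round(k["conf"],2),[int(v) for v in k["centre"]])
cv2.imwrite("pics/w5.png",im[80:330,160:480])
E
```

```text
bank xyz mm [-97.2 344.   88.1] t 22.8 F [-0.54  0.35 -0.46] yaw [3.141e+00 1.000e-03 2.989e+00]
[0.48668587 0.31060171 0.08805757] pred [[321.37151911 233.64901085]
 [320.06664121 247.28754601]]
0.96 [224, 322]
0.96 [53, 495]
```

View pics/w5.png

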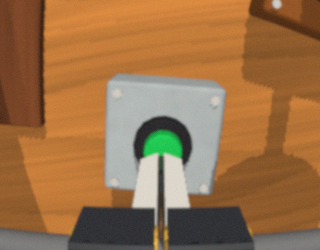

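Call:
move_arm(increments=[[0,0,0,0.16,0,0,0],[0,0,0,0.16,0,0,0],[0,0,0,0.04,0,0,0],[0,0,0,0.04,0,0,0],[0,0,0,0.04,0,0,0],[0,0,0,0.04,0,0,0],[0,0,0,0,0,0,0],[0,0,0,0,0,0,0]])

```text
time_s: 23.7
ee_pos: [0.4864, 0.3104, 0.0631]
eef_rot: [3.142, 0.0, 2.989]
force: [-1.5, -2.1, 3.9]
grip_width: 0.0008
grip_force: 1.9
```

Call:
move_arm(increments=[[0,0,0,0.02,0,0,0],[0,0,0,0.02,0,0,0],[0,0,0,0.01,0,0,0],[0,0,0,0,0,0,0],[0,0,0,0,0,0,0]])

```text
time_s: 24.2
ee_pos: [0.4865, 0.3105, 0.0612]
eef_rot: [3.141, 0.0, 2.989]
force: [-4.4, -3.2, 11.3]
grip_width: 0.0004
grip_force: 5.7
```

The force of 11.3 N at z = 61.2 mm is the rigid stop, so the button is fully in. I'm lifting clear and checking.

Call:
move_arm(increments=[[0,0,0,-0.1,0,0,0],[0,0,0,-0.3,0,0,0],[0,0,0,-0.6,0,0,0],[0,0,0,-0.8,0,0,0],[0,0,0,-0.8,0,0,0],[0,0,0,-0.3,0,0,0],[0,0,0,0,0,0,0],[0,0,0,0,0,0,0],[0,0,0,0,0,0,0]])

```text
time_s: 25.1
ee_pos: [0.4859, 0.3101, 0.204]
eef_rot: [-3.14, -0.002, 2.989]
force: [0.2, 0.4, -0.4]
grip_width: 0.0007
grip_force: 0.0
```

```bash
python3 st.py; python3 - <<'E'
from h import *
c=ctrl.camera("wrist");cv2.imwrite("pics/w6.png",c["color"])
E
```

```text
bank xyz mm [-97.9 343.5 204. ] t 25.1 F [ 0.16  0.42 -0.44] yaw [-3.140e+00 -2.000e-03  2.989e+00]
```

View pics/w6.png

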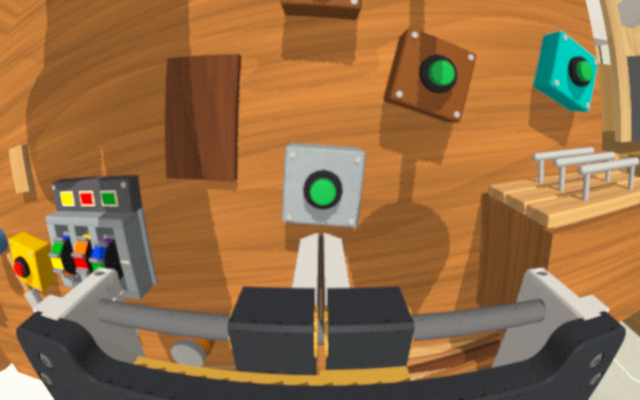

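The green button at (322,190) is back out, the bank is undisturbed, and the arm touches nothing.

```bash
python3 -c "
from station import ctrl
print(ctrl.hand_in())"
```

```text
the job is handed in; nothing more can be done
None
```

I set the wheels to 5-2-4 (green, red, yellow), pushed the green load button to its stop (11.3 N at z = 61.2 mm) and released it, then handed the job in after about 25 s of the 72 s; the hand-in returned no verdict.

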